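# Clear the sharpener and tighten its lock ring with a pin spanner

## Robot

A 6-joint arm with a two-finger parallel gripper is mounted at the origin on the work surface. World frame = base frame: x ahead of the robot, y to its left, z up, the work surface at z = 0. Lengths are in m, angles in rad, forces in N, time in s.
With the tool pointing down it reaches from about 0.325 to 0.9 m from the base axis. Payload 6.1 kg.
Tool frame: the origin (TCP) lies midway between the tips of the shut fingers; the grasp point (between the pads) lies 19 mm behind it; z points along the fingers, y is the line along which they close (so a half turn about z gives the same grasp; the last joint's range is limited). The gripper opens to 85 mm and grips with 20 to 120 N. Pads are 22 mm wide; open, the fingers measure 114 mm over their backs; the gripper's body (76 mm by 85 mm) begins 54 mm behind the grasp point. The pads swing forward as they close: fully open they stand 13 mm farther back than shut.
Start: joints at [-1.461, 0.22, 1.526, -0, 1.395, -0.126], TCP at [0.146, -0.608, 0.231] pointing down, gripper open.
Joint ranges: [-2.98, 2.98], [-0.91, 2.08], [0.09, 2.57], [-1.24, 4.39], [0.2, 2.65], [-2.68, 2.68]. Speed limits (rad/s): [2.57, 2.57, 3.01, 3.14, 3.14, 3.14].

## Interface

Orientations are given as [roll, pitch, yaw] about the fixed x, y, z axes, in that order (R = Rz(yaw) Ry(pitch) Rx(roll)).
In Python, from plant import movep, move_l, set_joints, gripper_to, hold, inverse_kinematics, observe, get_image, get_calibration, Unreachable, job_done gives the robot as it stands. Calls block until the motion is done:
- movep(position, orientation): joint-space move of the TCP to a pose.
- move_l(position, feed=0.15, rotation=None, max_force=None): straight line of the TCP; rotation=None keeps the orientation; feed is the mean speed in m/s. With max_force (N) it stops when the force on the tool has changed by that much, and returns True; else False.
- set_joints(angles): joint-space move.
- gripper_to(opening, f_grip=None): finger opening in m; f_grip is the grip in N (None keeps the last); returns when the fingers have stopped.
- hold(seconds).
- inverse_kinematics(position, orientation): joint angles nearest the present ones, or None.
- observe(): the state.
- get_image(name): name is "scene" or "top" or "wrist"; returns (picture, depth): 420x560x3 uint8, red, green, blue; 420x560 float32, m along the optical axis (not along the pixel's ray), 0 where there is no reading.
- get_calibration(name): a dict with "intrinsics" (3x3 intrinsics, pixels), "world_from_camera" (4x4, takes a point from camera to world coordinates). Camera axes: x right, y down, z forward; pixel columns grow to the right and rows downward; lengths in m; the calibration is good to about 2 mm. A picture is of the moment at which its call begins: read the wrist's pose just before it. get_calibration takes no time and is no camera call; for the wrist camera it gives the pose at the moment of the call.
A pose or a line that the arm cannot do raises Unreachable and nothing moves.
- job_done(): hands the job in; it is judged then, once.
The state is a dict: "time_s": time; "q": joint angles; "joint_velocities": joint speeds; "joint_torque": joint torques, N m; "eef_pos": TCP position; "tcp_rot": TCP orientation; "ft_force": force on the tool from outside, world axes, zero at the start; "torque": the same for the moment, N m; "opening": finger opening in m; "grasp_force": force on a finger pad.
Only numpy, scipy, OpenCV 4.12 (cv2) and the standard library are available. Lean on these libraries where they do the work, as an engineer would, in place of code of your own. Each camera call takes 0.05 s, during which the arm holds its last target. There are 200 camera calls.

## Task

Clear everything that lies on top of the flat knife sharpener into the wooden tray. Then take the pin spanner, push both its prongs fully into two opposite holes of the steel lock ring in the middle of the grinding stone, and turn the ring clockwise (seen from above) until it stops, only ever turning it with both prongs in. Finally put the spanner back on its rubber mat, prongs down, without disturbing the oil bottle and the finished knife that lie nearby.

Things in the scene. Friction and masses are not known exactly. Their poses are not given: they have to be found in the camera images.
- sharpener: Green flat sharpening machine, fixed, 320 x 320 mm; origin at the centre of its underside, z up, flat top 115 mm above the bench. A round grey stone of radius 125 mm lies flush in the top with the steel lock ring at its centre. A grey motor box on its +x side is lower than the top. Only the ring and the 3 or 4 items lying loose on it stand above the top.
- ring_top (a point): Centre of the top face of the steel lock ring, turning with it, z up. Ring radius 45 mm, 20 mm high on the stone (top 135 mm above the bench). Four round holes, 13 mm wide and 16 mm deep, are centred 24 mm from the axis on this point's +x, -x, +y and -y axes. The ring turns about the vertical with about 0.3 N m of friction and stays where it is left.
- lock_ring (a joint): Turn of the lock ring in rad, growing clockwise seen from above; it starts loose between 0 and 0.5 and is tight at its stop at 3.8.
- spanner: Steel T-shaped pin spanner, 0.35 kg, standing level on two prongs and a heel. Origin midway between the prong tips, z up. Crosshead 66 (y) x 20 (x) mm over the origin; prongs 8 mm thick, 14 mm long, at y = +/-24 mm. Handle 18 mm wide, 14 to 28 mm above the origin, runs to x = 130 mm; 14 mm thick heel at x = 122 mm down to tip height. Fully in, the crosshead rests on the ring's top.
- prong_a (a point): Tip of the spanner's prong at y = +24 mm.
- prong_b (a point): Tip of the spanner's prong at y = -24 mm.
- spanner_grip (a point): Middle of the spanner's handle, on its centre line, 60 mm from the head centre and 21 mm above the prong tips; the spanner balances about here. With the prongs fully in, the heel passes 6 mm above the stone.
- mat: Black rubber mat, fixed, 220 (x) x 150 (y) x 4 mm, the spanner's place; origin at the centre of its underside.
- tray: Open wooden tray, fixed, 250 (x) x 165 (y) mm outside, walls 6 mm thick and 35 mm high, floor about 6 mm above its origin (centre of the underside).
- handle_a: Loose light-wood knife handle with a steel bolster at its +x end, 105 (x) x 26 (y) x 22 mm (z), 0.11 kg, lying flat on the sharpener beside the lock ring at the start; origin at the centre of its underside. May be absent.
- whetstone_a: Loose two-layer whetstone block, 110 (x) x 30 (y) x 22 mm (z), 0.17 kg, lying flat on the sharpener beside the lock ring at the start; origin at the centre of its underside. May be absent.
- handle_b: Loose light-wood knife handle with a steel bolster at its +x end, 105 (x) x 26 (y) x 22 mm (z), 0.11 kg, lying flat on the sharpener beside the lock ring at the start; origin at the centre of its underside. May be absent.
- whetstone_b: Loose two-layer whetstone block, 110 (x) x 30 (y) x 22 mm (z), 0.17 kg, lying flat on the sharpener beside the lock ring at the start; origin at the centre of its underside. May be absent.
- oil_bottle: Bystander, leave alone: brown glass oil bottle, 52 mm across, 130 mm high, at the right, beyond the sharpener. Origin on its underside.
- knife: Bystander, leave alone: finished kitchen knife, 240 mm long, lying at the left, beyond the mat or tray. Origin on its underside.

How it is judged:
On the way, in this order (a step that is already met when the one before it is completed fails the run):
1. everything that lay on the sharpener lies in the tray (x of handle_a in the frame of tray between -0.115 and 0.115 m and y of handle_a in the frame of tray between -0.075 and 0.075 m and z of each of handle_a, whetstone_a, handle_b, whetstone_b in the frame of tray below 0.04 m and linear speed of each of handle_a, whetstone_a, handle_b, whetstone_b below 0.05 m/s and x of whetstone_a in the frame of tray between -0.115 and 0.115 m and y of whetstone_a in the frame of tray between -0.075 and 0.075 m and x of handle_b in the frame of tray between -0.115 and 0.115 m and y of handle_b in the frame of tray between -0.075 and 0.075 m and x of whetstone_b in the frame of tray between -0.115 and 0.115 m and y of whetstone_b in the frame of tray between -0.075 and 0.075 m), for 0.3 s.
2. both prongs of the spanner are at least 8 mm deep in two opposite holes of the lock ring, before it has been turned (ring joint below 0.7) (z of each of prong_a, prong_b in the frame of ring_top below -0.008 m and horizontal distance between prong_a and ring_top between 0.0165 and 0.0315 m and horizontal distance between prong_b and ring_top between 0.0165 and 0.0315 m and value of joint lock_ring below 0.7 rad), for 0.2 s.
3. the lock ring is turned to its stop (joint above 3.65) with both prongs in its holes (z of each of prong_a, prong_b in the frame of ring_top below -0.008 m and horizontal distance between prong_a and ring_top between 0.0165 and 0.0315 m and horizontal distance between prong_b and ring_top between 0.0165 and 0.0315 m and value of joint lock_ring above 3.65 rad), for 0.1 s.
At the end, for the whole second after the job is handed in: All items from the sharpener lie at rest in the tray (centres inside its walls, under 40 mm above its underside); ring joint above 3.6 rad; spanner at rest on the mat, prongs down, level to 0.2 rad, the middle of its handle within 100 x 70 mm of the mat centre (all of step 1 and value of joint lock_ring above 3.6 rad and x of spanner_grip in the frame of mat between -0.1 and 0.1 m and y of spanner_grip in the frame of mat between -0.07 and 0.07 m and z of spanner_grip in the frame of mat below 0.032 m and angle between spanner's own z axis and vertical below 0.2 rad and linear speed of spanner below 0.03 m/s); the robot touches nothing.
It fails at once if the lock ring turns (faster than 0.4 rad/s) while a prong is not at least 2 mm in a hole (velocity of joint lock_ring above 0.4 rad/s and z of any of prong_a, prong_b in the frame of ring_top above -0.002 m).
It fails at once if the oil bottle or the finished knife is moved by more than 40 mm (distance of any of oil_bottle, knife from where it was at the start of the episode above 0.04 m).
Of handle_a, whetstone_a, handle_b, whetstone_b only 3 to 4 are there at a start; the rules pass over those that are not, and their reading is None.
At some moment in a run one of handle_a, whetstone_a, handle_b, whetstone_b may be knocked a few centimetres aside while the robot is not near it.
It also fails if it takes over 210 s, if anything falls off the work surface, if the arm or the gripper's body presses on something with over 40 N, if the wrist force passes 120 N, or if a joint passes its speed limit or range.

## Working session

There is one attempt and no reset: what is moved stays moved. The work goes in short steps, each a Python script; the robot and the scene stay as the last script left them, time stands still between calls to the robot, and variables do not carry over. Pictures are saved under pics/ and viewed, at most 14 in all, crops included, and the job is handed in when it is done.

```bash
ls; mkdir -p pics; cat > h.py <<'E'
import numpy as np, cv2
from plant import *
def snap(n,f=None):
    c=get_calibration(n); im,d=get_image(n)
    if f: cv2.imwrite('pics/'+f,cv2.cvtColor(im,cv2.COLOR_RGB2BGR))
    return im,d,c
def cast(c,uv,z):
    uv=np.atleast_2d(np.array(uv,float)); K=np.array(c['intrinsics']);T=np.array(c['world_from_camera'])
    r=np.c_[uv,np.ones(len(uv))]@np.linalg.inv(K).T@T[:3,:3].T; o=T[:3,3]
    return o+r*((z-o[2])/r[:,2])[:,None]
def cloud(d,c):
    K=np.array(c['intrinsics']);T=np.array(c['world_from_camera'])
    v,u=np.mgrid[:d.shape[0],:d.shape[1]]
    p=np.stack([(u-K[0,2])/K[0,0]*d,(v-K[1,2])/K[1,1]*d,d],-1)
    return p@T[:3,:3].T+T[:3,3]
E
python3 - <<'E'
from h import *
for n in ('top','scene'):
    im,d,c=snap(n,n+'1.png'); print(n,np.round(c['world_from_camera'],3).tolist(),np.round(c['intrinsics'],1).tolist())
    np.savez(n+'1.npz',im=im,d=d)
print(observe())
E
```

```text
pics
top [[0.007, -0.996, 0.084, 0.479], [-1.0, -0.008, -0.02, 0.013], [0.021, -0.083, -0.996, 1.305], [0.0, 0.0, 0.0, 1.0]] [[431.9, 0.0, 277.2], [0.0, 431.9, 204.8], [0.0, 0.0, 1.0]]
scene [[-0.689, 0.602, -0.404, 1.06], [0.725, 0.58, -0.371, 0.449], [0.011, -0.548, -0.836, 1.128], [0.0, 0.0, 0.0, 1.0]] [[434.4, 0.0, 279.1], [0.0, 434.4, 211.3], [0.0, 0.0, 1.0]]
{'time_s': 0.1, 'q': array([-1.46109857e+00,  2.21173003e-01,  1.52750131e+00, -4.53684685e-06,
        1.39471789e+00, -1.26068405e-01]), 'joint_velocities': array([-0.00090841, -0.0021154 , -0.00334451, -0.00245395,  0.00152862,
        0.00111611]), 'joint_torque': array([ 1.69755214e-03, -4.98246431e+01, -3.90544188e+01, -2.23554730e-04,
        5.65015755e-03, -1.09875554e-06]), 'eef_pos': array([ 0.14594542, -0.60715152,  0.23029026]), 'tcp_rot': array([-3.13980682e+00, -2.21836269e-04,  2.35766766e-01]), 'ft_force': array([-1.22373142, -0.49481301, -0.17468473]), 'torque': array([0.03054217, 0.01089639, 0.0449771 ]), 'grasp_force': 0.0, 'opening': 0.08534074068525704}
```

View pics/top1.png

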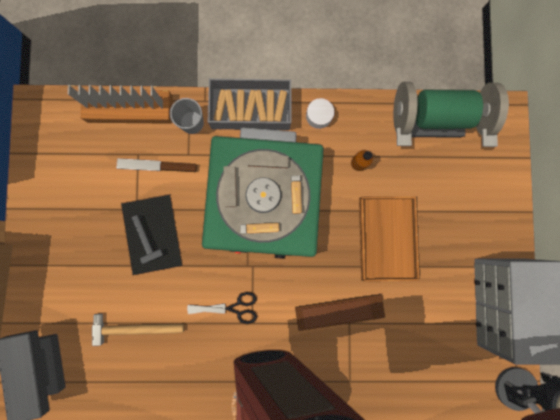

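View pics/scene1.png

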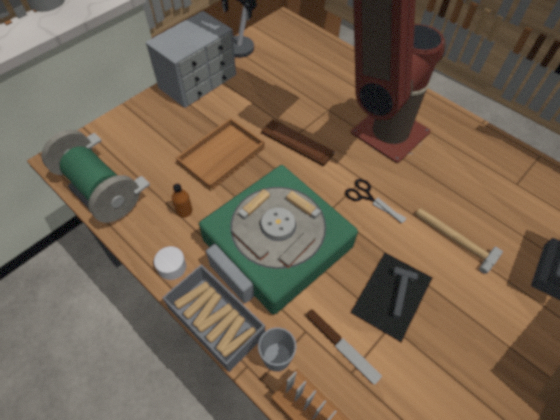

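The top view shows four items around the ring at (263,195): handles at (296,195) and (260,228), whetstones at (232,187) and (268,162). The tray is at (390,237), and the spanner is on the mat with its head at (151,258) and its handle up to (139,217). The knife is at (157,165) and the bottle at (363,160).

```bash
python3 - <<'E'
from h import *
for n,uv in (('top',(263,195)),):
    f=np.load(n+'1.npz'); d=f['d']; c=get_calibration(n); P=cloud(d,c)
    print('ring',cast(c,[[263,195]],.135),P[195,263], P[210,283],P[150,215])
    print('tray corners',np.round(cast(c,[[360,197],[416,198],[419,279],[362,279]],.035),3).tolist())
    print('mat',np.round(cast(c,[[123,204],[166,195],[181,265],[133,273]],.004),3).tolist())
    print('spanner head/heel',np.round(cast(c,[[152,258],[137,215]],.028),3).tolist())
    near=np.hypot(P[...,0]-cast(c,[[263,195]],.135)[0,0],P[...,1]-cast(c,[[263,195]],.135)[0,1])
    print('noise',P[205:210,270:280,2].std())
    m=((P[...,2]>.126)&(P[...,2]<.16)&(near<.16)&(near>.05)).astype(np.uint8)
    k,l,s,ce=cv2.connectedComponentsWithStats(m)
    for i in range(1,k):
        if s[i,4]<40: continue
        w=cast(c,np.argwhere(l==i)[:,::-1],.137)
        r=cv2.minAreaRect((w[:,:2]*1000).astype(np.float32)); print(s[i,4],r, np.median(P[l==i,2]))
# go over the ring for a wrist look
p=cast(get_calibration('top'),[[263,195]],.135)[0]
movep([p[0]-.05,p[1],.42],[np.pi,0,0])
print(observe()['q'])
im,d,c=snap('wrist','w1.png'); np.savez('w1.npz',im=im,d=d,T=c['world_from_camera'],K=c['intrinsics']); print(np.round(c['world_from_camera'],3).tolist())
E
```

```text
ring [[0.6034913  0.02888179 0.135     ]] [0.60328783 0.0288566  0.13691052] [ 0.56440426 -0.02648193  0.11545103] [0.73062988 0.16412233 0.11447172]
tray corners [[0.611, -0.258, 0.035], [0.609, -0.425, 0.035], [0.371, -0.429, 0.035], [0.37, -0.261, 0.035]]
mat [[0.587, 0.45, 0.004], [0.615, 0.323, 0.004], [0.406, 0.272, 0.004], [0.382, 0.414, 0.004]]
spanner head/heel [[0.427, 0.353, 0.028], [0.552, 0.4, 0.028]]
noise 0.009417413877232291
454 ((699.1464233398438, 16.39600372314453), (109.7737808227539, 31.7496280670166), 87.835205078125) 0.13586991735027276
461 ((627.272216796875, 120.06140899658203), (109.72206115722656, 29.93246078491211), 0.9738858342170715) 0.13588379301947717
356 ((607.1238403320312, -61.366329193115234), (104.54752349853516, 26.100452423095703), 2.604782819747925) 0.13536848361840415
364 ((515.2427978515625, 36.17852020263672), (25.87981414794922, 103.30723571777344), 3.3013038635253906) 0.13526210351825207
[-9.13668306e-02 -1.25906320e-03  1.42057521e+00 -2.23564781e-04
  1.72280288e+00  1.48040495e+00]
[[-0.001, -0.951, -0.31, 0.632], [-1.0, 0.001, 0.0, 0.028], [-0.0, 0.31, -0.951, 0.563], [0.0, 0.0, 0.0, 1.0]]
```

View pics/w1.png

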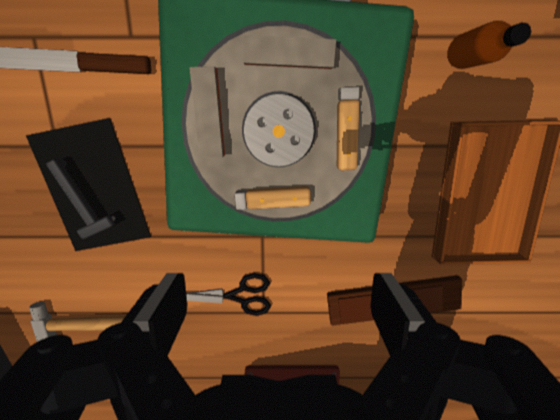

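```bash
cat >> h.py <<'E'
RC=np.array([.6035,.029])
def items(n='top'):
    im,d,c=snap(n); P=cloud(d,c); near=np.hypot(P[...,0]-RC[0],P[...,1]-RC[1])
    m=((P[...,2]>.126)&(P[...,2]<.15)&(near<.18)&(near>.05)).astype(np.uint8)
    k,l,s,_=cv2.connectedComponentsWithStats(m); out=[]
    for i in range(1,k):
        if s[i,4]<150: continue
        w=cast(c,np.argwhere(l==i)[:,::-1],.137)
        (x,y),(a,b),t=cv2.minAreaRect((w[:,:2]*1000).astype(np.float32))
        if a<b: a,b,t=b,a,t+90
        t=(t+60)%180-60     # yaw in -60..120 deg
        out.append((x/1000,y/1000,np.radians(t),a,b))
    return out
def pick(x,y,t,zt,op=.046,up=.30,f=60):
    gripper_to(op); movep([x,y,up],[np.pi,0,t]); move_l([x,y,zt+.04],.25)
    h=move_l([x,y,zt],.06,max_force=12); gripper_to(0.0,f); o=observe()
    print('grip',h,round(o['eef_pos'][2],4),round(o['opening'],4),o['grasp_force'])
    move_l([x,y,up],.25); return observe()['opening']
E
python3 - <<'E'
from h import *
it=items(); print(np.round(it,3).tolist())
TR=np.array([.490,-.343])
slots=[(.058,-.034),(-.058,-.034),(.058,.034),(-.058,.034)]
for sl in slots:
    it=[i for i in items() if 85<i[3]<125 and 18<i[4]<40]; print(observe()['time_s'],np.round(it,3).tolist())
    if not it: break
    it=sorted(it,key=lambda i:i[1])[0]
    op=pick(it[0],it[1],it[2],.119)
    print('held',op)
    if op<.02: print('miss');break
    x,y=TR+sl
    movep([x,y,.2],[np.pi,0,0]); move_l([x,y,.05],.25); move_l([x,y,.0115],.08,max_force=10)
    gripper_to(.042); move_l([x,y,.2],.3)
    print(observe()['ft_force'])
im,d,c=snap('top','top2.png'); print(observe()['time_s'])
E
```

```text
[[0.515, 0.036, 1.628, 103.307, 25.88]]
3.0 [[0.515, 0.036, 1.628, 103.307, 26.016]]
grip False 0.1198 0.0249 61.375136375427246
held 0.024977851173316173
[ 0.37459949  0.19873689 -0.20352432]
11.6 [[0.699, 0.016, 1.525, 109.794, 32.285], [0.627, 0.12, 0.017, 109.722, 29.932], [0.607, -0.061, 0.044, 104.528, 26.147]]
grip False 0.1199 0.0246 61.34520649909973
held 0.024395959107328127
[-0.18107874  0.0225977   0.28307196]
19.6083 [[0.699, 0.016, 1.528, 109.788, 31.903], [0.627, 0.119, 0.042, 110.371, 30.967]]
grip False 0.12 0.0284 62.069538831710815
held 0.02876200198368823
[-0.03901489  0.13008745 -1.56434476]
28.0417 [[0.627, 0.12, 0.017, 109.722, 29.921]]
grip False 0.1199 0.0286 60.7904577255249
held 0.028603113038355877
[-0.2566648   0.21801206 -1.30914317]
36.725
```

View pics/top2.png

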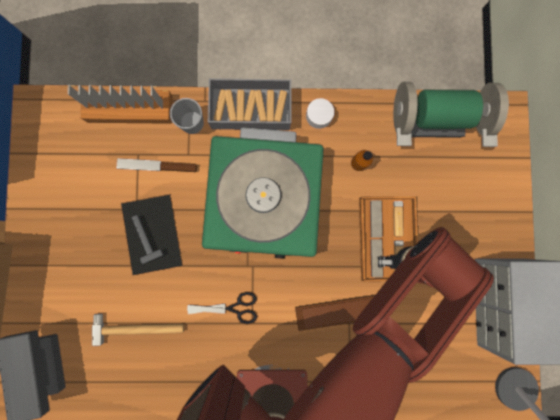

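The sharpener is clear and the items are in the tray near (390,237). Next I'll look closely at the ring and the spanner.

```bash
python3 - <<'E'
from h import *
movep([RC[0],RC[1],.27],[np.pi,0,0]); hold(.3)
for n in ('ring','span'):
    if n=='span':
        movep([.49,.37,.3],[np.pi,0,0]); move_l([.49,.37,.2]); hold(.3)
    im,d,c=snap('wrist',n+'.png'); np.savez(n+'.npz',im=im,d=d,T=c['world_from_camera'],K=c['intrinsics'])
    P=cloud(d,c)
    if n=='span':
        # steel seen above the mat: handle/head tops
        m=(P[...,2]>.022)&(P[...,2]<.045)&(abs(P[...,0]-.49)<.15)&(abs(P[...,1]-.375)<.09)
        k,l,s,ce=cv2.connectedComponentsWithStats(m.astype(np.uint8))
        for i in range(1,k):
            if s[i,4]>200:
                w=cast(c,np.argwhere(l==i)[:,::-1],.032); print(s[i],cv2.minAreaRect((w[:,:2]*1000).astype(np.float32)),np.median(P[l==i,2]))
    else:
        m=(P[...,2]>.127)&(P[...,2]<.145)&(np.hypot(P[...,0]-RC[0],P[...,1]-RC[1])<.07)
        w=cast(c,np.argwhere(m)[:,::-1],.135)
        print(cv2.minEnclosingCircle((w[:,:2]*1000).astype(np.float32)), np.median(P[m,2]))
E
```

```text
((604.8350219726562, 28.22321128845215), 45.640506744384766) 0.13605245311315156
[ 232  126   92  136 3329] ((487.43023681640625, 379.0247802734375), (138.61399841308594, 65.30437469482422), 23.841888427734375) 0.03271940939702089
```

View pics/ring.png

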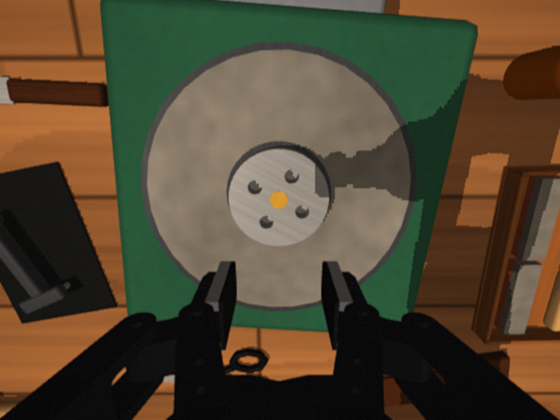

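View pics/span.png

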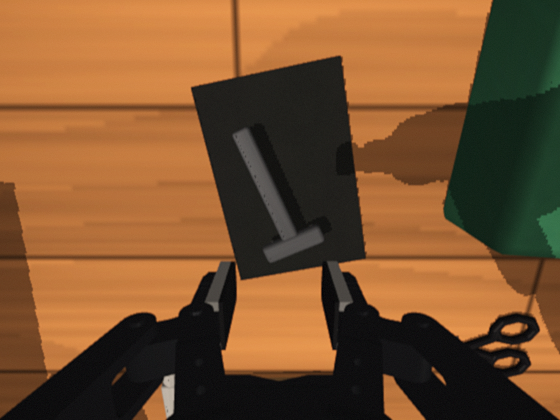

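The ring's holes are at about (255,187), (292,177), (302,212) and (266,222). The spanner's head is at (294,245) and its heel end at (242,133).

```bash
python3 - <<'E'
from h import *
f=np.load('ring.npz'); im=f['im']; c=dict(intrinsics=f['K'],world_from_camera=f['T'])
g=cv2.cvtColor(im,cv2.COLOR_RGB2GRAY); print(g[225:232,262:272])
h=[]
for u,v in [(255,187),(292,177),(302,212),(266,222)]:
    w=g[v-10:v+11,u-10:u+11].astype(float); m=(w<120).astype(np.uint8)
    k,l,s,ce=cv2.connectedComponentsWithStats(m); i=1+np.argmax(s[1:,4]); 
    p=ce[i]+[u-10,v-10]; q=cast(c,[p],.135)[0]; h.append(q[:2]); print(s[i],p,q)
h=np.array(h); print('centre',h.mean(0)); r=h-h.mean(0); print(np.hypot(*r.T),np.degrees(np.arctan2(r[:,1],r[:,0]))%90)
b=cv2.inRange(cv2.cvtColor(im,cv2.COLOR_RGB2HSV),(10,150,120),(30,255,255)); b[:190]=0;b[212:]=0;b[:,:268]=0;b[:,290:]=0
print('dot',cast(c,[np.argwhere(b)[:,::-1].mean(0)],.135))
cv2.imwrite('pics/ringc.png',cv2.resize(cv2.cvtColor(im,cv2.COLOR_RGB2BGR)[145:250,220:340],None,fx=5,fy=5,interpolation=0))
f=np.load('span.npz'); c=dict(intrinsics=f['K'],world_from_camera=f['T'])
M=cast(c,[[192,88],[340,57],[365,257],[242,278]],.004)[:,:2];print('mat',M.round(3).tolist(),M.mean(0))
E
```

```text
[[ 47  49  50  48  51  53  47  49  53  71]
 [ 63  50  46  47  48  46  49  54  66  97]
 [103  79  65  59  59  58  67  83  99 125]
 [142 127 119 105 102 105 119 127 134 145]
 [156 154 152 145 141 140 148 151 149 151]
 [155 157 157 157 156 155 154 153 151 150]
 [156 156 157 154 156 157 155 154 152 151]]
[  3   4  14  14 140] [253.83571429 187.66428571] [0.61475531 0.05013805 0.135     ]
[  2   3  15  14 134] [290.41791045 177.13432836] [0.62424163 0.01766848 0.135     ]
[  3   3  14  14 133] [301.32330827 212.15789474] [0.59180747 0.00737291 0.135     ]
[  3   4  14  13 130] [265.36923077 222.35384615] [0.58195768 0.04031086 0.135     ]
centre [0.60319052 0.02887257]
[0.02420671 0.02384703 0.02432713 0.02411779] [61.46135824 61.97660437 62.10090512 61.68833661]
dot [[0.60382439 0.02838702 0.135     ]]
mat [[0.588, 0.456], [0.616, 0.311], [0.404, 0.269], [0.376, 0.414]] [0.49630554 0.36277106]
```

View pics/ringc.png

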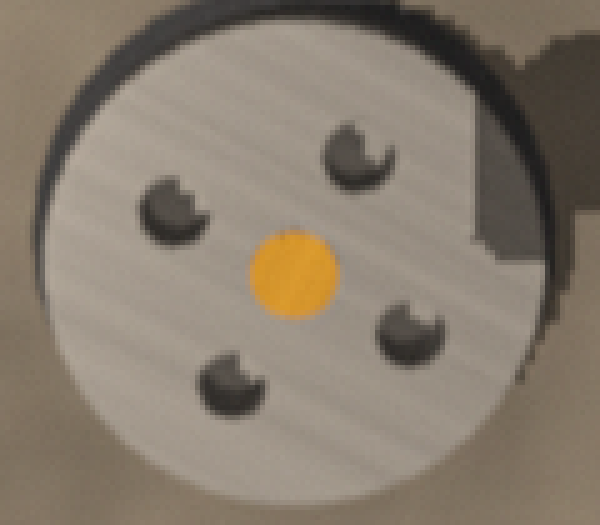

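```bash
python3 - <<'E'
from h import *
g=[.4874,.3790]; t=np.radians(23.84)
op=pick(g[0],g[1],t,.008,op=.045,up=.20,f=100); print(op)
C=np.array([.6037,.0285]); ph=np.radians(151.8); p=C+.06*np.array([np.cos(ph),np.sin(ph)])
move_l([g[0],g[1],.30],.3)
movep([*p,.30],[np.pi,0,ph]); print(observe()['q'])
move_l([*p,.158],.2); hold(.3)
snap('wrist','hov.png'); snap('scene','hovs.png')
h=move_l([*p,.1255],.03,max_force=10); o=observe(); print(h,o['eef_pos'],o['ft_force'],o['opening'],o['time_s'])
E
```

```text
grip False 0.0089 0.0158 98.29402685165405
0.0160295168315929
[-3.91347107e-02  1.28191358e-02  1.62521539e+00  9.31546083e-05
  1.50404593e+00 -1.11774037e+00]
False [0.55117607 0.05682044 0.12580609] [-0.31186504 -0.16356056 -1.99885021] 0.016194757590340877 49.925
```

```bash
python3 - <<'E'
from h import *
p=observe()['eef_pos']
h=move_l([.5511,.0568,.121],.02,max_force=12); o=observe(); print(h,o['eef_pos'],o['ft_force'],o['torque'])
im,_,_=snap('scene'); im2,_,_=snap('wrist')
a=cv2.resize(im[170:290,210:350],None,fx=4,fy=4); cv2.imwrite('pics/in.png',a[:,:,::-1]); cv2.imwrite('pics/inw.png',im2[:,:,::-1])
E
```

```text
True [0.55117945 0.0568523  0.12560026] [-2.47062465  0.53408977  5.76371292] [-0.15622431  0.10685762 -0.0108959 ]
```

View pics/in.png

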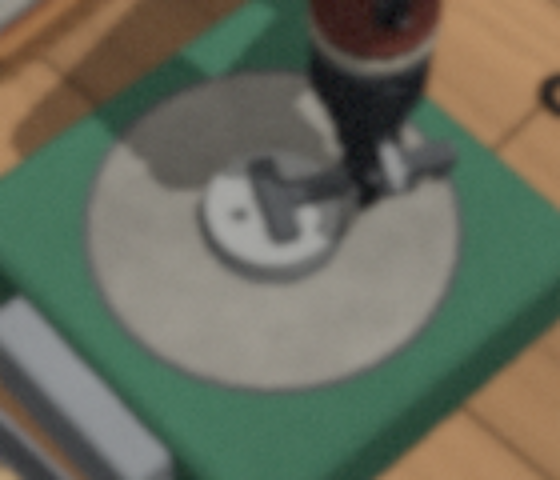

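View pics/inw.png

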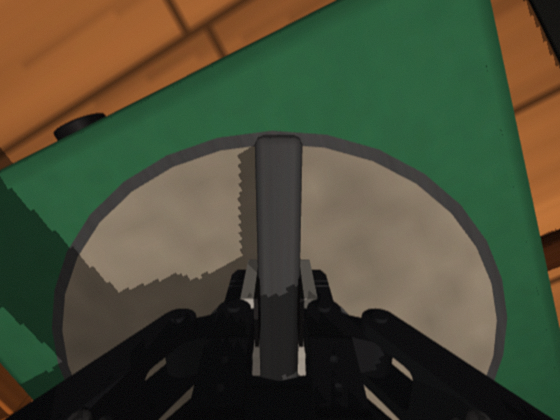

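The crosshead sits flat on the ring at (275,205) in the crop with both prongs in, and contact came at the expected seated height. Now I'll turn the ring.

```bash
cat > turn.py <<'E'
from h import *
C=np.array([.6037,.0285]); ph=np.radians(151.8); s=0; z=.1255
L=[]
while s<3.95:
    s+=.08; a=ph-s; u=np.array([np.cos(a),np.sin(a)])
    try: move_l([*(C+.06*u),z],.04,rotation=[np.pi,0,a])
    except Unreachable as e: print('unreach',s,observe()['q']); break
    o=observe(); F=o['ft_force']; tan=-F[0]*u[1]+F[1]*u[0]; rad=F[:2]@u
    M=o['torque'][2]+.06*tan
    L.append((s,tan,rad,F[2],o['torque'][2],M))
    if s>.7 and M>1.5 or abs(M)>3 or np.linalg.norm(F)>45: break
L=np.array(L); print(L[::4].round(2)); print(L[-5:].round(2)); o=observe(); print(o['q'],o['eef_pos'],o['tcp_rot'],o['opening'],o['time_s'])
E
python3 turn.py
```

```text
[[ 8.000e-02 -1.490e+00  3.400e-01  1.900e-01  1.000e-02 -7.000e-02]
 [ 4.000e-01 -2.580e+00 -4.900e+00 -2.520e+00  1.700e-01  2.000e-02]
 [ 7.200e-01 -3.480e+00 -2.710e+00 -1.300e+00  2.100e-01  0.000e+00]
 [ 1.040e+00 -4.560e+00  1.400e-01  6.600e-01  1.900e-01 -8.000e-02]
 [ 1.360e+00 -4.540e+00  3.880e+00  1.160e+00  2.200e-01 -5.000e-02]
 [ 1.680e+00 -4.460e+00  6.380e+00  6.700e-01  2.800e-01  2.000e-02]
 [ 2.000e+00 -2.460e+00  8.250e+00  8.600e-01  3.000e-01  1.500e-01]
 [ 2.320e+00  2.600e-01  9.800e+00 -7.900e-01  2.600e-01  2.700e-01]
 [ 2.640e+00  2.720e+00  1.147e+01 -1.350e+00  6.000e-02  2.200e-01]
 [ 2.960e+00  5.020e+00  1.149e+01 -2.050e+00 -6.000e-02  2.400e-01]
 [ 3.280e+00  5.770e+00  1.019e+01 -2.140e+00 -2.200e-01  1.200e-01]
 [ 3.600e+00  2.373e+01  8.470e+00 -6.310e+00  2.590e+00  4.010e+00]]
[[ 3.28  5.77 10.19 -2.14 -0.22  0.12]
 [ 3.36  6.79  9.09 -2.11 -0.21  0.2 ]
 [ 3.44  6.64  8.74 -1.7  -0.21  0.18]
 [ 3.52 11.39  8.96 -3.22  0.58  1.26]
 [ 3.6  23.73  8.47 -6.31  2.59  4.01]]
[-0.15233975  0.3436      1.57861432  0.00414565  1.20631697  2.36027052] [ 0.64393233 -0.01803305  0.12704006] [-3.12958006 -0.00643236 -0.94330506] 0.015594165485264558 62.2583
```

```bash
python3 - <<'E'
from h import *
hold(.4)
C=np.array([.6037,.0285]); ph=np.radians(151.8)
im,_,_=snap('scene'); cv2.imwrite('pics/stop.png',cv2.resize(im[170:290,210:350],None,fx=4,fy=4)[:,:,::-1])
for s,dr in ((3.53,0),(3.49,0),(3.47,.0005),(3.46,.001)):
    a=ph-s; u=np.array([np.cos(a),np.sin(a)]); move_l([*(C+(.06+dr)*u),.1262],.02,rotation=[np.pi,0,a]); hold(.1)
    o=observe(); F=o['ft_force']; tan=-F[0]*u[1]+F[1]*u[0]; print(s,round(tan,2),round(F[:2]@u,2),F[2].round(2),(o['torque'][2]+.06*tan).round(2),o['eef_pos'])
E
```

```text
3.53 13.08 9.59 -5.68 1.7 [ 0.64475342 -0.01739103  0.12664991]
3.49 8.73 9.39 -2.41 0.34 [ 0.64537845 -0.01680067  0.12637993]
3.47 5.24 7.84 -2.33 0.17 [ 0.64560686 -0.01623082  0.12599041]
3.46 3.88 4.4 -1.57 0.09 [ 0.64585763 -0.01585105  0.12588625]
```

View pics/stop.png

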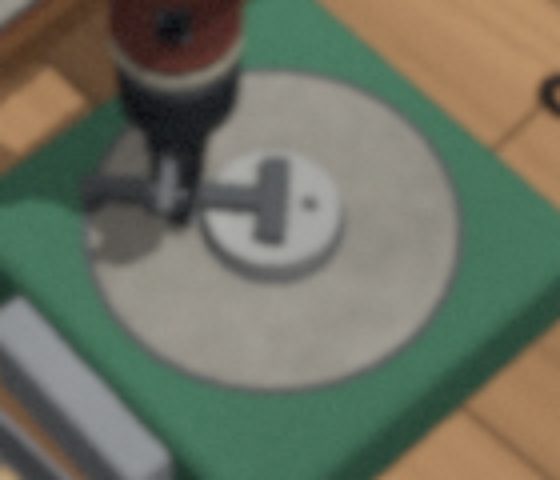

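The head sits flat on the ring at (270,200) in the crop, at the stop, and it is now unloaded. I'll lift slowly and put the spanner back.

```bash
python3 - <<'E'
from h import *
C=np.array([.6037,.0285]); a=np.radians(151.8)-3.45; u=np.array([np.cos(a),np.sin(a)]); t=np.array([-u[1],u[0]])
p=C+.062*u+.0005*t
move_l([*p,.1262],.02,rotation=[np.pi,0,a]); print(observe()['ft_force'])
move_l([*p,.150],.015); print(observe()['ft_force']); move_l([*p,.30],.2)
g=[.4874,.372]; movep([*g,.30],[np.pi,0,np.radians(20)]); move_l([*g,.05],.2); hold(.3)
h=move_l([*g,.0075],.02,max_force=4); o=observe(); print(h,o['eef_pos'],o['ft_force'])
snap('scene','place.png'); cv2.imwrite('pics/place2.png',cv2.resize(cv2.imread('pics/place.png')[230:350,330:470],None,fx=4,fy=4))
E
```

```text
[-0.40614859  0.18199938  1.31815153]
[ 0.02368376 -0.56348461 -3.60491167]
True [0.48741379 0.37197557 0.00888936] [ 0.14194041 -0.40493251  7.18483269]
```

View pics/place2.png

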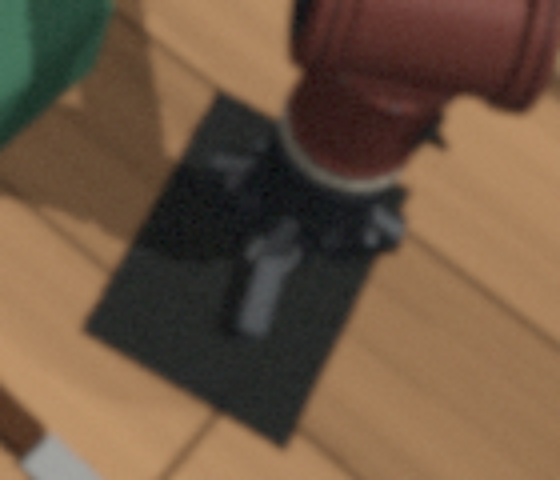

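The spanner is standing on the mat, with contact at the same height as it was picked. I'll release, retreat and check.

```bash
python3 - <<'E'
from h import *
gripper_to(.06); move_l([.4874,.372,.25],.2)
movep([.4,.15,.40],[np.pi,0,0]); hold(.5)
im,d,c=snap('top','fin.png'); P=cloud(d,c)
m=(P[...,2]>.02)&(P[...,2]<.045)&(abs(P[...,0]-.49)<.13)&(abs(P[...,1]-.37)<.09)
w=cast(c,np.argwhere(m)[:,::-1],.032); print(cv2.minAreaRect((w[:,:2]*1000).astype(np.float32)),np.median(P[m,2]))
print(items(),observe()['time_s'])
m=(P[...,0]>.37)&(P[...,0]<.61)&(P[...,1]<-.265)&(P[...,1]>-.42); print('tray max z',P[m,2].max())
E
```

```text
((483.12469482421875, 376.0399169921875), (141.00917053222656, 65.40070343017578), 27.948348999023438) 0.030692225895387004
[] 75.85
tray max z 0.04032966673974836
```

View pics/fin.png

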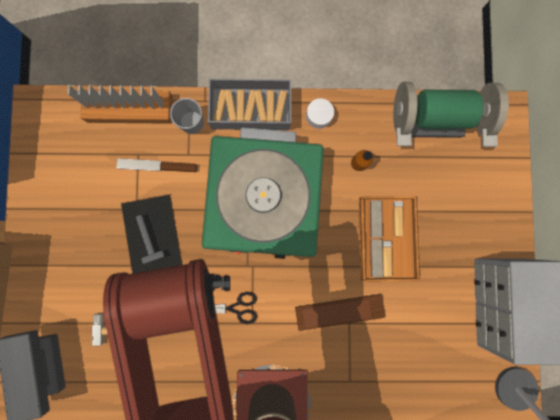

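The final view shows all four items in the tray near (388,237), the spanner level on the mat at (148,240), and the knife and bottle where they were.

```bash
python3 -c "
from plant import *
print(job_done())"
```

```text
the job is handed in; nothing more can be done
None
```

I've handed the job in, with no verdict shown: all four items are in the tray, the lock ring was turned clockwise to its stop with both prongs in (about 3.5 rad, where the torque rose sharply), and the spanner is back on its mat, prongs down, with the bottle and knife undisturbed.

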